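# Turn the serving carousel to the blue macaron

## Robot

A 6-joint arm with a two-finger parallel gripper is mounted at the origin on a cart in front of the work surface, level with it; the furniture and walls round the work are solid. World frame = base frame: x ahead of the robot, y to its left, z up, the work surface at z = 0. Lengths are in mm, angles in rad, forces in N, time in s.
With the tool pointing down it reaches from about 400 to 925 mm from the base axis. Payload 12.5 kg.
Tool frame: the origin (TCP) lies midway between the tips of the shut fingers; the grasp point (between the pads) lies 19 mm behind it; z points along the fingers, y is the line along which they close (so a half turn about z gives the same grasp; the last joint's range is limited). The gripper opens to 95 mm and grips with 3 to 60 N. Pads are 20 mm wide; open, the fingers measure 119 mm over their backs; the gripper's body (75 mm by 180 mm) begins 59 mm behind the grasp point.
Start: joints at [-0.106, 0.491, 1.559, -0, 1.092, -0.106], TCP at [625.017, 0.021, 214.661] pointing down, gripper open.
Joint ranges: [-3.1, 3.1], [-0.84, 2.19], [0.05, 2.79], [-1.13, 4.28], [0.06, 2.93], [-2.69, 2.69]. Speed limits (rad/s): [2.22, 2.22, 2.79, 3.14, 3.14, 3.14].

## Interface

Orientations are given as [roll, pitch, yaw] about the fixed x, y, z axes, in that order (R = Rz(yaw) Ry(pitch) Rx(roll)).
In Python, from cell import state, viewer, env, models gives the robot as it stands. The module is installed in compiled form; this text tells all that it offers.
- The arm moves only by the tool arm_command, never from a script. Its argument "rows" is a list of rows, each a list of 2 entries, a list of its own where there are three numbers: the shift along the tool's x, y, z normalised to -1 to 1, where 1 is 0.25 m, then the turn about the tool's z normalised to -1 to 1, where 1 is pi rad. A call has exactly 5 rows; each row shifts and turns the commanded pose from where the row before left it, along the tool's axes as they then stand; what a row does not reach is not made up. A row lasts 1/10 s, in which the tool goes at most 50 mm and 8.59 degrees, less where a joint would pass 70% of its speed; a pose out of reach is approached as far as the arm can. A call with a number of a shift or a turn outside -1 to 1 is refused whole. A call with a gripper value outside its range is refused whole. "claw" is the opening, from 0 (shut) to 1 (fully open), set as the call begins (left out, the last holds). The fingers move at their own pace and stop on an object; the grip force is fixed at half the most. Time passes only in rows, so rows that do not move let the fingers close, or fill a call up. It gives the time, the measured TCP pose, the force, the opening and the grip force at its end, in the units of the state.
- state(): the state, without advancing time (a new reading comes with each control period).
- viewer.read_camera(name): name is "scene" or "side" or "wrist"; returns (picture, depth): 400x640x3 uint8, red, green, blue; 400x640 float32, mm along the optical axis (not along the pixel's ray), 0 where there is no reading.
- viewer.get_calibration(name): a dict with "camera_matrix" (3x3 intrinsics, pixels), "world_to_cam" (4x4, takes a point from world to camera coordinates). Camera axes: x right, y up, looking along -z (the intrinsics and any distortion apply to the point x, -y, -z); pixel columns grow to the right and rows downward; lengths in mm; the calibration is good to about 2 mm. The wrist camera is an equidistant fisheye: a pixel r from the principal point sees the ray r / f radians off the axis. A picture is of the moment at which its call begins: read the wrist's pose just before it. get_calibration takes no time and is no camera call; for the wrist camera it gives the pose at the moment of the call.
- env.job_done(): hands the job in; it is judged then, once.
Trained networks look in the newest picture that a camera, given by its name, has taken for a name from the list of things; names that differ only in an ending like _2 or _b are one class to them, and where a whole thing is asked for, a point or a joint stands for the part that bears it (a point fixed in the world has none). Each returns a list of dicts, best first, with "confidence" (0 to 1); they miss things now and then, are a little off and sometimes report something else, mostly with a low value. They report only what shows in the picture. A call takes as long as a camera call. They do not tell look-alikes from the thing itself.
- models.search_frame(camera, label): "position" ([x, y, z] in mm, in world coordinates, good to about 4 mm: the middle of the surface that is visible of it).
- models.mark_of(camera, label): "position" ([x, y, z] in mm, in world coordinates, good to about 4 mm: a listed point, or the origin of a listed thing).
The state is a dict: "t": time; "joints": joint angles; "qvel": joint speeds; "tau": joint torques, N m; "eef_pos": TCP position; "tcp_rot": TCP orientation; "ft_force": force on the tool from outside, world axes, zero at the start; "moment": the same for the moment, N m; "opening": opening from 0.0 (shut) to 1.0 (fully open); "grip_force": force on a finger pad.
Only numpy, scipy, OpenCV 4.12 (cv2) and the standard library are available. Lean on these libraries where they do the work, as an engineer would, in place of code of your own. Each camera call takes 0.05 s, during which the arm holds its last target. There are 200 camera calls.

## Task

Turn the macaron carousel by pushing the posts on its rim with your fingertips until the blue macaron is at the front, lined up with the brass pointer on the foot, and leave it at rest there. Do not touch or lift any of the macarons, keep them all flat on the turntable, and leave the mug, the salt shaker and the teaspoon where they are.

Things in the scene. Friction and masses are not known exactly. Their poses are not given: they have to be found in the camera images.
- carousel: The fixed dark steel foot of the carousel, bolted down; 176 mm across. Origin on the worktop on the turning axis. Its -x axis is the front: a 26 mm wide flat tongue, 6 mm thick, runs out that way to 200 mm from the axis, with a brass pointer on it (top 12 mm above the worktop, from 158 to 205 mm from the axis).
- turntable (a joint): Angle of the turning plate on the foot, rad, growing counter-clockwise seen from above; turns both ways for several turns, with light friction (about 0.6 N at a post) that stops it almost at once when let go. In the foot's frame the six posts stand at the joint value plus 0, 60, 120, 180, 240 and 300 degrees from its +x axis.
- plate_middle (a point): Centre of the top of the turning plate, on the axis, 44 mm above the worktop; turns with the plate. The plate is a light bamboo disc, 250 mm across, with a lip 8 mm high round its edge.
- post0 (a point): Top centre of one of six like posts that stand upright outside the lip, 60 degrees apart, to push the plate round by: dark wood, 16 mm thick, centres 143 mm from the axis, from 30 to 92 mm above the worktop. Each stands on a short bamboo ear of the plate whose top is 43 mm above the worktop and which reaches 148 mm from the axis. This one is at the joint value plus 0.
- front_spot (a point): The front place for a macaron: a point at the height of the plate's top, 72 mm from the axis toward the pointer; fixed to the foot, it does not turn.
- macaron_1: Loose blue macaron, 44 mm across, 25 mm tall, lying on the turntable about 72 mm from the axis and carried round by friction. Origin at the centre of its underside.
- macaron_0: Loose orange macaron, 44 mm across, 25 mm tall, lying on the turntable about 72 mm from the axis and carried round by friction. Origin at the centre of its underside.
- macaron_2: Loose white macaron, 44 mm across, 25 mm tall, lying on the turntable about 72 mm from the axis and carried round by friction. Origin at the centre of its underside.
- macaron_3: Loose red macaron, 44 mm across, 25 mm tall, lying on the turntable about 72 mm from the axis and carried round by friction. Origin at the centre of its underside.
- macaron_4: Loose yellow macaron, 44 mm across, 25 mm tall, lying on the turntable about 72 mm from the axis and carried round by friction. Origin at the centre of its underside.
- mug: Loose white mug, bystander, 85 mm across, 118 mm with its handle, 91 mm tall, on the worktop to the right of the carousel. Origin under its middle. Beyond it a wall cabinet hangs over the back of the worktop, about 0.43 m up, where x is over 0.57 and y below -0.07: keep wrist and arm clear of it.
- salt: Loose salt shaker, bystander, 44 mm across, 90 mm tall, on the worktop to the left of the carousel. Origin at the centre of its underside.
- teaspoon: Loose metal teaspoon, bystander, 130 x 27 x 11 mm, lying on the worktop to the left of the carousel. Origin under its middle, long axis x.
Things that resemble listed ones, but are neither listed nor needed, are in the scene too. What is shaped like the macaron_2 but purple is not meant.

How it is judged (in metres and radians):
At the end, for the whole second after the job is handed in: The blue macaron is on the front side, its centre within 13 mm of the line from the turning axis to the brass pointer; the turntable is at rest; all five macarons lie flat on the plate; mug, salt shaker and teaspoon within 20 mm of where they stood (y of macaron_1 in the frame of carousel between -0.013 and 0.013 m and x of macaron_1 in the frame of carousel below -0.05 m and velocity of joint turntable between -0.03 and 0.03 rad/s and height (world z) of macaron_1 between 0.038 and 0.052 m and angle between each of macaron_1, macaron_0, macaron_2, macaron_3, macaron_4's own z axis and vertical below 0.15 rad and height (world z) of macaron_0 between 0.038 and 0.052 m and height (world z) of macaron_2 between 0.038 and 0.052 m and height (world z) of macaron_3 between 0.038 and 0.052 m and height (world z) of macaron_4 between 0.038 and 0.052 m and distance of each of mug, salt, teaspoon from where it was at the start of the episode below 0.02 m); the robot touches nothing.
It fails at once if a macaron is touched by the robot (contact force between any of the fingers, the arm and macaron_1 above 0.05 N or contact force between any of the fingers, the arm and macaron_0 above 0.05 N or contact force between any of the fingers, the arm and macaron_2 above 0.05 N or contact force between any of the fingers, the arm and macaron_3 above 0.05 N or contact force between any of the fingers, the arm and macaron_4 above 0.05 N).
It fails at once if a macaron is lifted, tipped over or falls off the turntable (height (world z) of any of macaron_1, macaron_0, macaron_2, macaron_3, macaron_4 above 0.065 m or height (world z) of any of macaron_1, macaron_0, macaron_2, macaron_3, macaron_4 below 0.03 m or angle between any of macaron_1, macaron_0, macaron_2, macaron_3, macaron_4's own z axis and vertical above 0.5 rad).
It fails at once if the mug, salt shaker or teaspoon is moved by more than 20 mm (distance of any of mug, salt, teaspoon from where it was at the start of the episode above 0.02 m).
It also fails if it takes over 61 s, if anything falls off the work surface, if the arm or the gripper's body presses on something with over 40 N, if the wrist force passes 120 N, or if a joint passes its speed limit or range.

## Working session

There is one attempt and no reset: what is moved stays moved. The work goes in short steps, Python scripts to look and compute and a tool call to move; the robot and the scene stay as the last step left them, time stands still between calls to the robot, and variables do not carry over. Pictures are saved under pics/ and viewed, at most 10 in all, crops included, and the job is handed in when it is done.

Besides the shell and the picture viewer there is one more tool, called after "Call:" by a JSON object that holds its "api" and its "payload", one argument or row to a line. arm_command: Moves the arm, as the interface text tells. Scaled input: -1 to 1 covers 0.25 m each way for a shift and pi rad each way for a turn. Its arguments: {"type":"object","properties":{"rows":{"type":"array","items":{"type":"array"}},"claw":{"type":"number"}},"required":["rows"]}

```bash
mkdir -p pics; python3 - <<'E'
from cell import state, viewer, env, models
import cv2
s=state();print(s['t'],s['eef_pos'],s['tcp_rot'],s['opening'])
ims=[]
for c in ("scene","side"):
    p,d=viewer.read_camera(c);cv2.imwrite(f'pics/{c}0.png',p[:,:,::-1])
    for n in ("carousel","plate_middle","post0","macaron_1","mug","salt","teaspoon","front_spot"):
        print(c,n,[([round(v) for v in r['position']],round(r['confidence'],2)) for r in models.mark_of(c,n)])
E
```

```text
0.0 [6.24755895e+02 3.25775369e-02 2.14072519e+02] [-3.14049964e+00 -1.02129112e-04  1.57077355e+00] 1.0015225672429737
scene carousel [([588, 183, 0], 0.7)]
scene plate_middle [([590, 180, 44], 0.73)]
scene post0 [([728, 151, 91], 0.56)]
scene macaron_1 [([596, 104, 44], 0.61), ([589, 258, 45], 0.61), ([644, 212, 47], 0.55), ([522, 139, 42], 0.5), ([588, 183, 1], 0.29)]
scene mug [([500, -91, -3], 0.85), ([730, 150, 92], 0.26)]
scene salt [([724, 390, 0], 0.59)]
scene teaspoon [([594, 422, 1], 0.49)]
scene front_spot [([521, 195, 43], 0.85)]
side carousel [([586, 179, -3], 0.73)]
side plate_middle [([588, 178, 49], 0.9)]
side post0 [([728, 148, 93], 0.76)]
side macaron_1 [([528, 138, 43], 0.77), ([645, 219, 43], 0.77), ([582, 260, 48], 0.74), ([651, 144, 45], 0.7), ([597, 108, 42], 0.63), ([836, 8, 1], 0.51)]
side mug [([501, -96, 2], 0.71)]
side salt []
side teaspoon [([595, 423, -2], 0.56)]
side front_spot [([522, 198, 42], 0.73)]
```

View pics/scene0.png

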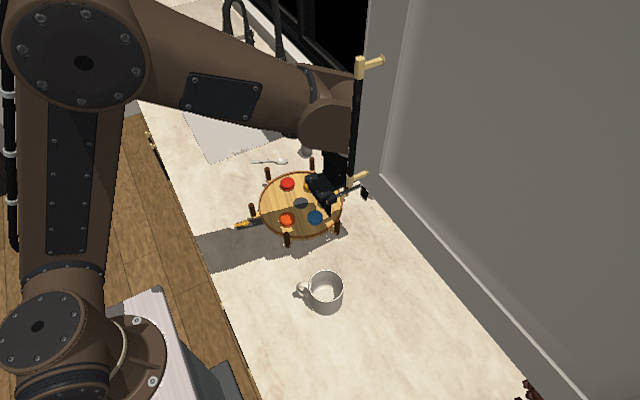

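View pics/side0.png

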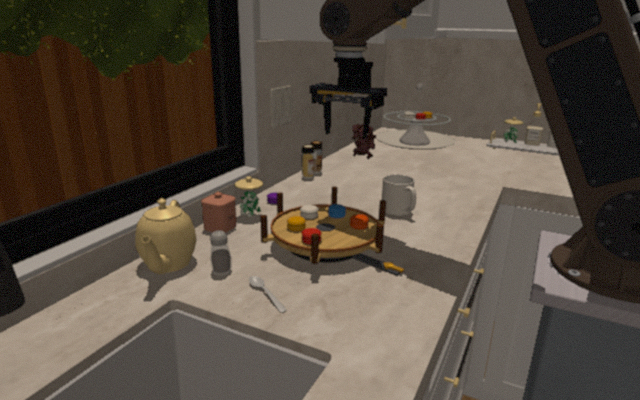

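```bash
cat > h.py <<'E'
import numpy as np, cv2
from cell import state, viewer, env, models
def cloud(c):
    p,d=viewer.read_camera(c);k=viewer.get_calibration(c);K=np.array(k['camera_matrix']);T=np.linalg.inv(np.array(k['world_to_cam']))
    v,u=np.mgrid[:400,:640];X=np.stack([(u-K[0,2])/K[0,0]*d,-(v-K[1,2])/K[1,1]*d,-d,np.ones_like(d)],-1)@T.T
    return p,d,X[...,:3]
def measure(c,C=np.array([588.,180.])):
    p,d,X=cloud(c);hsv=cv2.cvtColor(p,cv2.COLOR_RGB2HSV)
    rel=X[...,:2]-C;r=np.hypot(rel[...,0],rel[...,1]);a=np.degrees(np.arctan2(rel[...,1],rel[...,0]))%360
    z=X[...,2];ok=d>0
    h=hsv[...,0].astype(int);s=hsv[...,1];v=hsv[...,2]
    m=ok&(r<100)&(z>50)&(z<76)
    for n,g in dict(blue=(h>95)&(h<120)&(s>120),red=((h<4)|(h>174))&(s>150),orange=(h>5)&(h<14)&(s>170),yellow=(h>18)&(h<28)&(s>170),white=(s<60)&(v>100)).items():
        q=m&g&(z>66)
        if q.sum()>5:
            b=X[q];mid=(b.min(0)+b.max(0))/2;e=mid[:2]-C;print(c,n,q.sum(),'mean',b.mean(0).round(),'mid',mid.round(1),'r',np.hypot(*e).round(),'ang',np.degrees(np.arctan2(e[1],e[0])).round(1)%360)
    q=ok&(r>128)&(r<156)&(z>55)&(z<96)
    nl,lab=cv2.connectedComponents(q.astype(np.uint8))
    for i in range(1,nl):
        w=lab==i
        if w.sum()>12:print(c,'post',w.sum(),np.median(X[w],0).round(),'ang',np.median(a[w]).round(1))
    q=ok&(r>150)&(r<215)&(z>-3)&(z<18)&(h>15)&(h<30)&(s>130)&(abs(a-168)<25)
    if q.sum():print(c,'brass',q.sum(),X[q].mean(0).round(1),'ang',a[q].mean().round(1))
    q=ok&(r<130)&(z>36)&(z<58);b=X[q];print(c,'plate mid',((b.min(0)+b.max(0))/2).round(1))
E
python3 - <<'E'
from h import *
print(viewer.get_calibration('side')['camera_matrix'])
measure('side');measure('scene')
p,_=viewer.read_camera('side')
cv2.imwrite('pics/crop.png',cv2.resize(p[:,:,::-1][170:290,230:430],None,fx=4,fy=4,interpolation=cv2.INTER_CUBIC))
E
```

```text
[[465.96161583   0.         317.92038366]
 [  0.         465.96161583 201.10121822]
 [  0.           0.           1.        ]]
side blue 11 mean [598. 114.  66.] mid [597.5 114.1  66.8] r 67.0 ang 278.2
side red 8 mean [585. 264.  66.] mid [585.2 263.5  66.6] r 84.0 ang 91.9
side orange 10 mean [522. 144.  66.] mid [521.8 143.3  66.5] r 76.0 ang 209.0
side yellow 8 mean [643. 223.  66.] mid [643.  223.1  66.7] r 70.0 ang 38.0
side white 7 mean [653. 147.  66.] mid [651.3 147.4  66.3] r 71.0 ang 332.7
side post 84 [632.  52.  73.] ang 289.2
side post 99 [727. 157.  74.] ang 350.9
side post 101 [493.  83.  75.] ang 225.6
side post 116 [685. 294.  75.] ang 49.5
side post 131 [450. 219.  74.] ang 164.1
side post 145 [545. 324.  75.] ang 106.5
side brass 105 [414.5 223.8   7.4] ang 165.9
side plate mid [589.  182.7  47. ]
scene blue 92 mean [595. 103.  67.] mid [594.  103.1  68.3] r 77.0 ang 274.4
scene red 62 mean [584. 256.  68.] mid [584.4 254.2  68.1] r 74.0 ang 92.7
scene orange 76 mean [526. 140.  68.] mid [555.6 196.7  69.1] r 36.0 ang 152.8
scene yellow 8 mean [627. 217.  67.] mid [626.7 217.2  67.7] r 54.0 ang 43.9
scene post 50 [683. 281.  82.] ang 46.8
scene post 56 [545. 312.  80.] ang 108.1
scene post 15 [723. 145.  70.] ang 345.3
scene post 61 [449. 206.  82.] ang 169.2
scene post 64 [630.  39.  81.] ang 286.6
scene post 66 [491.  70.  82.] ang 228.4
scene brass 67 [415.6 221.5  10.4] ang 166.4
scene plate mid [586.8 179.1  47. ]
```

View pics/crop.png

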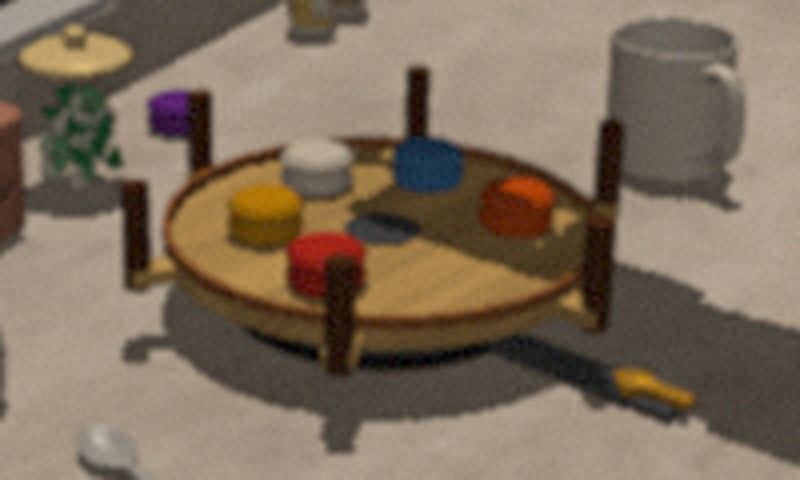

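The blue macaron is at side px (337,211). Possible confusions are orange (360,221), red (311,236), yellow (296,224), white (310,212), the purple decoy on the worktop (274,199) and the cakes on the stand (420,115). The crop confirms blue at world (597,106), about 276° round the axis at (588,180). The pointer is at 166°, so the plate must turn about 110° clockwise. I'll push the post at 228°.

Call:
{"api": "arm_command", "payload": {
  "rows": [
    [[0.0693,-0.144,0],0],
    [[0.0693,-0.144,0],0],
    [[0.0693,-0.144,0],0],
    [[0,0,0],-0.0424],
    [[0,0,0],-0.0424]
  ],
  "claw": 0
}}

```text
t: 1.55
eef_pos: [516.4, 52.5, 215.3]
tcp_rot: [3.141, 0.0, 1.843]
ft_force: [1.1, -0.0, -0.1]
opening: 0.635
grip_force: 0.0
```

Call:
{"api": "arm_command", "payload": {
  "rows": [
    [[0,0,0],-0.0424],
    [[0,0,0],-0.0424],
    [[0,0,0],-0.0424],
    [[0,0,0],-0.0424],
    [[0,0,0],-0.0424]
  ]
}}

```text
t: 2.05
eef_pos: [517.1, 52.0, 214.7]
tcp_rot: [3.141, 0.0, 2.509]
ft_force: [-0.2, 0.6, -0.3]
opening: 0.217
grip_force: 0.0
```

Call:
{"api": "arm_command", "payload": {
  "rows": [
    [[0,0,0],-0.0424],
    [[0,0,0],0],
    [[0,0,0],0],
    [[0,0,0],0],
    [[0,0,0],0]
  ]
}}

```text
t: 2.55
eef_pos: [517.0, 52.0, 214.7]
tcp_rot: [3.142, 0.0, 2.635]
ft_force: [0.1, -0.6, -0.4]
opening: 0.007
grip_force: 0.0
```

Call:
{"api": "arm_command", "payload": {
  "rows": [
    [[0,0,0.152],0],
    [[0,0,0.152],0],
    [[0,0,0.152],0],
    [[0,0,0.152],0],
    [[0,0,0],0]
  ]
}}

```text
t: 3.05
eef_pos: [515.0, 52.0, 59.1]
tcp_rot: [-3.138, -0.006, 2.635]
ft_force: [-0.1, -0.2, 0.0]
opening: 0.008
grip_force: 0.0
```

Call:
{"api": "arm_command", "payload": {
  "rows": [
    [[0.0306,0.0008,0],0.01667],
    [[0.0306,0.0008,0],0.01667],
    [[0.0306,0.0008,0],0.01667],
    [[0.0306,0.0008,0],0.01667],
    [[0.0306,0.0008,0],0.01667]
  ]
}}

```text
t: 3.55
eef_pos: [487.0, 74.8, 64.6]
tcp_rot: [3.14, 0.002, 2.372]
ft_force: [0.5, -0.4, -0.3]
opening: 0.002
grip_force: 0.3
```

```bash
python3 -c "
from h import *
measure('side')"
```

```text
side blue 7 mean [585. 111.  66.] mid [585.7 109.5  66.3] r 71.0 ang 268.2
side red 15 mean [597. 261.  66.] mid [596.5 261.6  66.6] r 82.0 ang 84.0
side orange 10 mean [518. 156.  66.] mid [518.1 153.3  66.5] r 75.0 ang 200.9
side yellow 9 mean [649. 213.  66.] mid [648.4 216.4  66.4] r 70.0 ang 31.1
side white 7 mean [649. 140.  66.] mid [648.4 141.   66.7] r 72.0 ang 327.2
side post 83 [610.  47.  72.] ang 279.4
side post 84 [721. 134.  74.] ang 341.0
side post 168 [480.  97.  80.] ang 217.1
side post 118 [701. 276.  74.] ang 40.1
side post 135 [457. 242.  74.] ang 154.5
side post 145 [569. 329.  75.] ang 97.3
side brass 102 [414.1 227.    8.1] ang 164.9
side plate mid [590.8 180.6  47. ]
```

Call:
{"api": "arm_command", "payload": {
  "rows": [
    [[0.0306,0.0008,0],0.01667],
    [[0.0306,0.0008,0],0.01667],
    [[0.0306,0.0008,0],0.01667],
    [[0.0306,0.0008,0],0.01667],
    [[0.0306,0.0008,0],0.01667]
  ]
}}

```text
t: 4.1
eef_pos: [463.3, 104.7, 64.2]
tcp_rot: [3.14, 0.001, 2.111]
ft_force: [0.3, -0.4, 0.6]
opening: 0.007
grip_force: 0.3
```

Call:
{"api": "arm_command", "payload": {
  "rows": [
    [[0.0306,0.0008,0],0.01667],
    [[0.0306,0.0008,0],0.01667],
    [[0.0306,0.0008,0],0.01667],
    [[0.0306,0.0008,0],0.01667],
    [[0.0306,0.0008,0],0.01667]
  ]
}}

```text
t: 4.6
eef_pos: [448.0, 139.8, 64.2]
tcp_rot: [3.14, 0.0, 1.849]
ft_force: [0.7, -0.9, 0.5]
opening: 0.003
grip_force: 0.3
```

Call:
{"api": "arm_command", "payload": {
  "rows": [
    [[0.0306,0.0008,0],0.01667],
    [[0.0306,0.0008,0],0.01667],
    [[0.0306,0.0008,0],0.01667],
    [[0.0306,0.0008,0],0.01667],
    [[0.0306,0.0008,0],0.01667]
  ]
}}

```text
t: 5.1
eef_pos: [442.3, 177.6, 64.1]
tcp_rot: [3.14, -0.0, 1.587]
ft_force: [0.8, -0.3, 0.3]
opening: 0.004
grip_force: 0.3
```

Call:
{"api": "arm_command", "payload": {
  "rows": [
    [[0.0306,0.0008,0],0.01667],
    [[0.0306,0.0008,0],0.01667],
    [[0.0306,0.0008,0],0.01667],
    [[0.0306,0.0008,0],0.01667],
    [[0.0306,0.0008,0],0.01667]
  ]
}}

```text
t: 5.6
eef_pos: [446.6, 215.5, 64.2]
tcp_rot: [3.14, -0.001, 1.326]
ft_force: [0.1, -1.1, 1.5]
opening: 0.005
grip_force: 0.3
```

Call:
{"api": "arm_command", "payload": {
  "rows": [
    [[0.0306,0.0008,0],0.01667],
    [[0.0306,0.0008,0],0.01667],
    [[0.0306,0.0008,0],0.01667],
    [[0.0306,0.0008,0],0.01667],
    [[0.0306,0.0008,0],0.01667]
  ]
}}

```text
t: 6.1
eef_pos: [460.6, 251.1, 64.3]
tcp_rot: [3.141, -0.001, 1.064]
ft_force: [-0.4, -0.8, -0.0]
opening: 0.008
grip_force: 0.3
```

```bash
python3 - <<'E'
from h import *
measure('side');measure('scene')
E
```

```text
side blue 6 mean [520. 177.  67.] mid [521.4 175.2  66.8] r 67.0 ang 184.1
side orange 12 mean [539. 245.  66.] mid [540.3 243.   66.7] r 79.0 ang 127.1
side post 85 [704. 104.  73.] ang 326.8
side post 108 [719. 245.  74.] ang 26.1
side post 141 [605. 330.  75.] ang 83.6
side post 315 [469. 265.  78.] ang 145.2
side brass 92 [414.2 227.1   8.7] ang 164.8
side plate mid [590.9 183.7  47. ]
scene blue 85 mean [516. 165.  68.] mid [514.1 164.   68.6] r 76.0 ang 192.2
scene red 65 mean [667. 190.  68.] mid [666.8 191.1  68.1] r 80.0 ang 8.0
scene orange 65 mean [547. 238.  68.] mid [590.7 228.8  68.4] r 49.0 ang 86.9
scene yellow 81 mean [629. 127.  67.] mid [629.4 127.8  68. ] r 67.0 ang 308.4
scene white 95 mean [557. 113.  68.] mid [557.6 112.5  68.7] r 74.0 ang 245.7
scene post 53 [606. 317.  79.] ang 82.6
scene post 56 [718. 230.  78.] ang 21.2
scene post 69 [462. 245.  78.] ang 154.1
scene post 61 [700.  89.  80.] ang 321.2
scene post 64 [456. 121.  84.] ang 204.3
scene post 64 [569.  34.  80.] ang 262.7
scene brass 62 [415.1 221.9  10.3] ang 166.4
scene plate mid [589.  179.1  47. ]
```

Call:
{"api": "arm_command", "payload": {
  "rows": [
    [[0.0306,0.0008,0],0.01667],
    [[0.0306,0.0008,0],0.01667],
    [[0.0306,0.0008,0],0.01667],
    [[0.0306,0.0008,0],0.01667],
    [[0.0306,0.0008,0],0.01667]
  ]
}}

```text
t: 6.7
eef_pos: [482.8, 281.3, 63.7]
tcp_rot: [3.141, -0.0, 0.803]
ft_force: [-1.0, -0.1, 0.1]
opening: 0.003
grip_force: 0.3
```

Call:
{"api": "arm_command", "payload": {
  "rows": [
    [[0.0102,0.0001,0],0.00556],
    [[0.0102,0.0001,0],0.00556],
    [[0.0102,0.0001,0],0.00556],
    [[0.0102,0.0001,0],0.00556],
    [[0,0,0],0]
  ]
}}

```text
t: 7.2
eef_pos: [490.1, 288.5, 62.7]
tcp_rot: [3.141, -0.0, 0.733]
ft_force: [-0.3, -0.4, -0.2]
opening: 0.005
grip_force: 0.0
```

```bash
cat >> h.py <<'E'
def nets():
    for c in ('scene','side'):
        viewer.read_camera(c)
        for n in ('plate_middle','front_spot','macaron_1'):
            print(c,n,[[round(v,1) for v in r['position']] for r in models.mark_of(c,n) if r['confidence']>.4])
E
python3 - <<'E'
from h import *
measure('side');measure('scene');nets()
p,_=viewer.read_camera('scene')
cv2.imwrite('pics/crop2.png',cv2.resize(p[:,:,::-1][140:260,210:370],None,fx=5,fy=5,interpolation=cv2.INTER_CUBIC))
E
```

```text
side orange 16 mean [566. 259.  66.] mid [565.5 259.3  66.7] r 82.0 ang 105.8
side post 84 [671.  71.  74.] ang 307.3
side post 26 [526.  57.  84.] ang 243.2
side post 94 [730. 200.  74.] ang 7.8
side post 121 [447. 177.  75.] ang 181.4
side post 132 [649. 317.  73.] ang 66.0
side post 327 [500. 300.  76.] ang 126.7
side brass 93 [414.7 226.3   8.3] ang 165.1
side plate mid [586.8 192.3  47. ]
scene blue 78 mean [513. 188.  68.] mid [513.7 189.4  69. ] r 75.0 ang 172.8
scene red 60 mean [666. 165.  68.] mid [665.3 167.5  68.4] r 78.0 ang 350.8
scene orange 68 mean [564. 250.  68.] mid [605.7 225.9  69. ] r 49.0 ang 68.9
scene yellow 75 mean [612. 117.  68.] mid [612.4 118.3  68.8] r 66.0 ang 291.6
scene white 92 mean [538. 126.  68.] mid [538.5 125.4  68.9] r 74.0 ang 227.8
scene post 50 [649. 305.  79.] ang 63.9
scene post 55 [728. 187.  79.] ang 3.0
scene post 83 [495. 285.  78.] ang 132.8
scene post 60 [668.  58.  81.] ang 303.3
scene post 63 [446. 163.  81.] ang 186.6
scene post 65 [527.  46.  82.] ang 245.2
scene brass 63 [415.2 221.8  10.3] ang 166.4
scene plate mid [588.3 179.6  46.9]
scene plate_middle [[588.7, 179.5, 43.7]]
scene front_spot [[521.6, 196.4, 42.6]]
scene macaron_1 [[564.4, 253.9, 45.0], [613.4, 111.9, 47.5], [541.5, 125.3, 43.3], [666.6, 167.3, 47.3], [513.0, 185.8, 43.1]]
side plate_middle [[588.3, 177.2, 46.7]]
side front_spot [[523.4, 199.7, 44.8], [585.0, 176.7, -3.9]]
side macaron_1 [[668.9, 169.7, 47.3], [835.0, 8.0, -4.4], [613.0, 120.0, 43.7], [563.6, 249.3, 42.7], [515.9, 192.5, 42.6], [528.5, 48.5, 94.9]]
```

View pics/crop2.png

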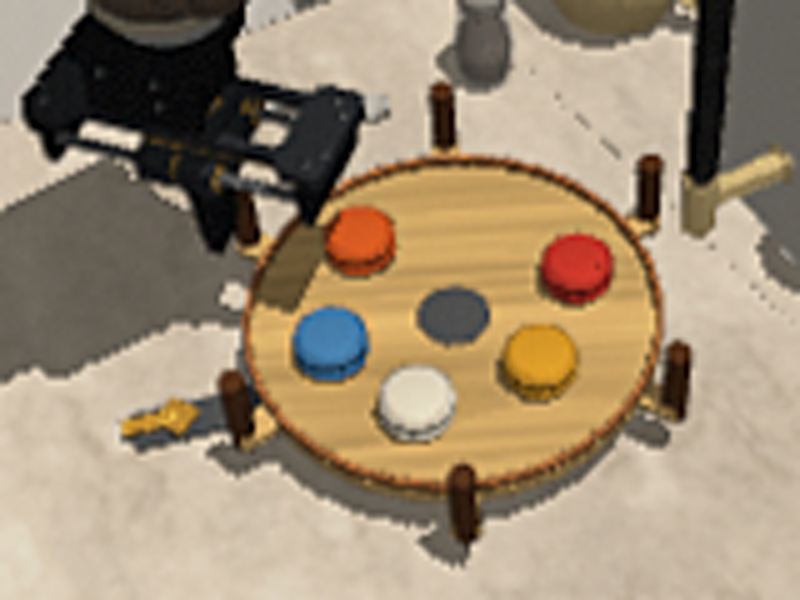

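Call:
{"api": "arm_command", "payload": {
  "rows": [
    [[0.0153,0.0002,0],0.00833],
    [[0.0153,0.0002,0],0.00833],
    [[0.0153,0.0002,0],0.00833],
    [[0.0153,0.0002,0],0.00833],
    [[0.0102,0.0001,0],0.00556]
  ]
}}

```text
t: 8.25
eef_pos: [504.2, 299.8, 62.6]
tcp_rot: [3.141, -0.0, 0.61]
ft_force: [-0.9, -0.5, 0.7]
opening: 0.005
grip_force: 0.3
```

```bash
python3 - <<'E'
from h import *
measure('scene');nets()
print(state()['eef_pos'])
E
```

```text
scene blue 73 mean [515. 196.  68.] mid [515.8 195.4  68.5] r 74.0 ang 168.0
scene red 73 mean [663. 156.  68.] mid [664.7 156.8  68.2] r 80.0 ang 343.2
scene orange 70 mean [572. 253.  68.] mid [571.5 253.3  68.6] r 75.0 ang 102.7
scene yellow 91 mean [604. 115.  68.] mid [604.9 115.1  68.8] r 67.0 ang 284.6
scene white 89 mean [531. 131.  68.] mid [532.  130.9  68.7] r 74.0 ang 221.3
scene post 51 [662. 297.  80.] ang 57.5
scene post 83 [507. 297.  79.] ang 125.7
scene post 55 [729. 170.  80.] ang 356.0
scene post 58 [446. 181.  81.] ang 179.6
scene post 60 [653.  49.  81.] ang 296.4
scene post 63 [512.  54.  83.] ang 238.6
scene brass 64 [415.3 221.6  10.3] ang 166.5
scene plate mid [587.9 179.3  47. ]
scene plate_middle [[587.7, 179.7, 44.2]]
scene front_spot [[519.5, 195.2, 41.8]]
scene macaron_1 [[601.5, 110.2, 47.5], [533.1, 132.3, 42.6], [665.9, 156.4, 44.4], [590.1, 182.3, -3.8], [517.9, 195.5, 44.6], [572.6, 256.0, 45.6]]
side plate_middle [[585.2, 176.3, 45.9]]
side front_spot [[520.3, 199.5, 45.2]]
side macaron_1 [[667.8, 160.6, 46.6], [516.6, 200.4, 42.5], [572.2, 249.8, 43.3], [834.4, 7.4, -1.7]]
[503.80423081 299.47123919  62.68642988]
```

Call:
{"api": "arm_command", "payload": {
  "rows": [
    [[-0.04,-0.02,0],0],
    [[-0.04,-0.02,0],0],
    [[-0.04,-0.02,0],0],
    [[0,0,0],0],
    [[0,0,-0.16],0]
  ]
}}

```text
t: 9.2
eef_pos: [468.6, 293.8, 99.7]
tcp_rot: [-3.14, 0.007, 0.612]
ft_force: [0.3, 0.0, 0.7]
opening: 0.008
grip_force: 0.0
```

Call:
{"api": "arm_command", "payload": {
  "rows": [
    [[0,0,-0.16],0],
    [[0,0,-0.16],0],
    [[0,0,-0.16],0],
    [[0,0,0],0],
    [[0,0,0],0]
  ]
}}

```text
t: 9.7
eef_pos: [470.7, 294.6, 223.2]
tcp_rot: [3.141, -0.002, 0.611]
ft_force: [0.1, -0.7, 0.1]
opening: 0.004
grip_force: 0.0
```

```bash
python3 - <<'E'
from h import *
measure('scene');nets()
p,_=viewer.read_camera('scene')
cv2.imwrite('pics/end.png',cv2.resize(p[:,:,::-1][140:260,210:370],None,fx=5,fy=5,interpolation=cv2.INTER_CUBIC))
E
```

```text
scene blue 76 mean [515. 198.  68.] mid [515.5 198.   69.3] r 75.0 ang 166.0
scene red 70 mean [664. 156.  68.] mid [663.7 156.3  68.8] r 79.0 ang 342.6
scene orange 68 mean [573. 252.  68.] mid [610.4 222.7  68. ] r 48.0 ang 62.3
scene yellow 82 mean [605. 113.  68.] mid [605.7 114.7  68.2] r 68.0 ang 285.2
scene white 81 mean [532. 132.  68.] mid [531.5 130.8  68.2] r 75.0 ang 221.1
scene post 51 [664. 296.  79.] ang 57.2
scene post 53 [522. 302.  81.] ang 118.3
scene post 56 [729. 170.  82.] ang 355.8
scene post 63 [446. 181.  80.] ang 179.4
scene post 60 [652.  49.  81.] ang 296.5
scene post 63 [511.  55.  83.] ang 238.3
scene brass 66 [415.4 221.5  10.2] ang 166.5
scene plate mid [587.9 179.9  47. ]
scene plate_middle [[592.4, 179.6, 44.1]]
scene front_spot [[522.2, 198.5, 41.5]]
scene macaron_1 [[590.7, 180.7, 43.4], [571.6, 256.8, 47.2], [604.0, 113.2, 45.6], [664.6, 157.6, 45.7], [516.9, 197.1, 47.0]]
side plate_middle [[585.9, 178.2, 43.8]]
side front_spot [[521.6, 195.4, 48.0]]
side macaron_1 [[664.7, 159.3, 48.3], [534.3, 138.6, 42.8], [573.8, 251.4, 43.6], [607.1, 117.6, 44.6], [836.9, 8.2, -3.2]]
```

View pics/end.png

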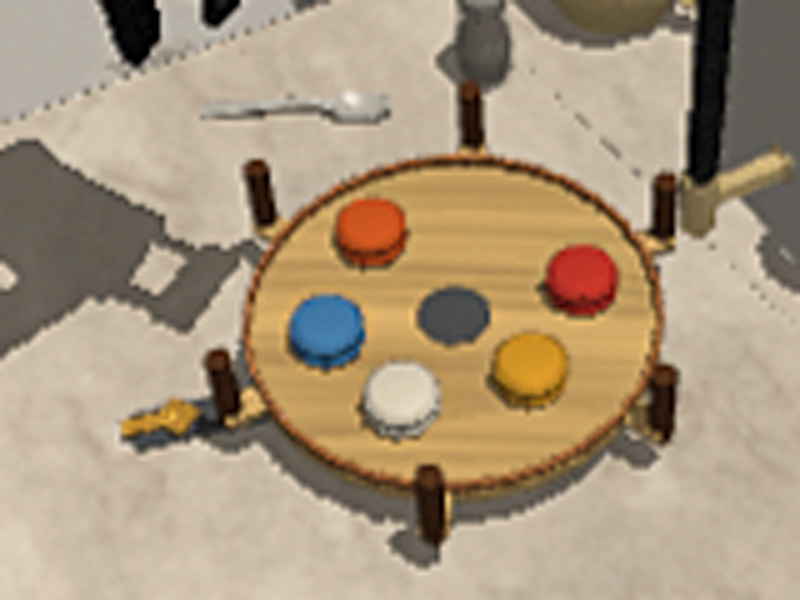

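The final crop shows blue at (327,330), on the line from the hub (453,315) to the pointer (160,418) once its height above the tongue is allowed for. The measured angles are 166° for blue and 166.5° for the brass. The arm is clear and the bystanders are where they were.

```bash
python3 -c "
from cell import env
print(env.job_done())"
```

```text
the job is handed in; nothing more can be done
None
```

The blue macaron is at the front, about 1 mm off the pointer line by my last camera measurement, with the arm clear; the job is handed in, but no verdict came back.

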